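# Unlock the induction hob with its two-key chord and switch it on

### The arm

A 7-joint arm with a two-finger parallel gripper is mounted at the origin on the work surface. World frame = base frame: x ahead of the robot, y to its left, z up, the work surface at z = 0. Lengths are in m, angles in rad, forces in N, time in s.
With the tool pointing down it reaches from about 0.4 to 0.85 m from the base axis. Payload 10.4 kg.
Tool frame: the origin (TCP) lies midway between the tips of the shut fingers; the grasp point (between the pads) lies 19 mm behind it (manip.tcp_to_grasp is the distance from the TCP to the grasp point, in m); x points along the fingers, y is the direction in which the jaws open and shut, and the axes are right-handed (so a half turn about x gives the same grasp; the last joint's range is limited). The gripper opens to 85 mm and grips with 20 to 120 N. Pads are 22 mm wide; open, the fingers measure 114 mm over their backs; the gripper's body (76 mm by 85 mm) begins 54 mm behind the grasp point. The pads swing forward as they close: fully open they stand 13 mm farther back than shut.
Start: joints at [-1.265, 0.332, -0.065, 1.46, 0.022, 1.35, -0.088], TCP at [0.202, 0.592, 0.231] pointing down, gripper open.
Joint ranges: [-2.6, 2.6], [-0.5, 2.12], [-1.47, 1.34], [0.16, 2.42], [-1.27, 4.41], [0.06, 2.06], [-2.6, 2.6]. Speed limits (rad/s): [2.22, 2.22, 2.79, 2.79, 3.14, 3.14, 3.14].

### API

Orientations are given as a unit quaternion [x, y, z, w].
In Python, from workcell import monitor, viewer, manip gives the robot as it stands. The module is installed in compiled form; this text tells all that it offers.
- The arm moves only by the tool send_rows, never from a script. Its arguments are lists of equal length, an entry for each row: "grip": the closure in counts, from 0 (fully open) to 255 (shut); "offset": the shift along the tool's x, y, z in mm, a list of three; "twist": the turn about the tool's x in degrees. In form: {"grip": [grip, ...], "offset": [[tx, ty, tz], ...], "twist": [twist, ...]}. A call has exactly 5 rows; each row is the pose to reach, as a shift and turn from the pose commanded when the call began, along the tool's axes at that moment; what a row does not reach only later rows make up. A row lasts 1/12 s, in which the tool goes at most 41.7 mm and 7.16 degrees, less where a joint would pass 70% of its speed; a pose out of reach is approached as far as the arm can. A call with a gripper value outside its range is refused whole. The fingers move at their own pace and stop on an object; "newtons" is the grip in N (left out, the last holds). Time passes only in rows, so rows that repeat a pose let the fingers close, or fill a call up. It gives the time, the measured TCP pose, the force and the opening at its end, in the units of the state.
- monitor.get_obs(): the state, without advancing time (a new reading comes with each control period).
- viewer.camera(name): name is "scene" or "top" or "wrist"; returns (picture, depth): 420x560x3 uint8, blue, green, red; 420x560 float32, m along the optical axis (not along the pixel's ray), 0 where there is no reading.
- viewer.camera_model(name): a dict with "camera_matrix" (3x3 intrinsics, pixels), "distortion" ([k1, k2, p1, p2, k3] as OpenCV has them; the pictures are not rectified), "R" (3x3) and "t" (3): a world point X has camera coordinates R X + t; the wrist camera has in their place "mount" (4x4, takes a point from camera to tool coordinates, whose origin is the TCP and whose axes are the tool frame's). Camera axes: x right, y down, z forward; pixel columns grow to the right and rows downward; lengths in m; the calibration is good to about 2 mm. A picture is of the moment at which its call begins: read the wrist's pose just before it. camera_model takes no time and is no camera call.
- manip.hand_in(): hands the job in, once; it reports no verdict.
Trained networks look in the newest picture that a camera, given by its name, has taken for a name from the list of things; names that differ only in an ending like _2 or _b are one class to them, and where a whole thing is asked for, a point or a joint stands for the part that bears it (a point fixed in the world has none). Each returns a list of dicts, best first, with "score" (0 to 1); they miss things now and then, are a little off and sometimes report something else, mostly with a low value. They report only what shows in the picture. A call takes as long as a camera call. They do not tell look-alikes from the thing itself.
- viewer.recognise(target, camera): "box" ([left, top, width, height] in pixels, round what is visible of it).
- viewer.regions_of(target, camera): "region" (420x560 bool, what is visible of it) and "box" ([left, top, width, height] in pixels, round what is visible of it).
- viewer.spot_point(target, camera): "position" ([column, row] in pixels: a listed point, or the origin of a listed thing).
The state is a dict: "clock": time; "joint_pos": joint angles; "joint_velocities": joint speeds; "tau": joint torques, N m; "position": TCP position; "ee_rot": TCP orientation; "ft_force": force on the tool from outside, world axes, zero at the start; "torque": the same for the moment, N m; "grip_width": opening from 0.0 (shut) to 1.0 (fully open).
Only numpy, scipy, OpenCV 4.12 (cv2) and the standard library are available. Lean on these libraries where they do the work, as an engineer would, in place of code of your own. Each camera call takes 0.05 s, during which the arm holds its last target.

### The job

The portable induction hob on the coffee bar is locked: with the two fingertips press its minus and plus keys at the same time and keep both fully down for about three seconds until the lock lets go, then let both come up. Then press the round power key fully down to switch the hob on and draw back. Only press with the fingertips and take hold of nothing; leave the timer key alone and leave the milk pan on the glass and the jug, mug and jar where they stand.

Things in the scene. Friction and masses are not known exactly. Their poses are not given: they have to be found in the camera images.
- hob: portable induction hob, steel, 300 mm wide, 370 deep, 66 high, black glass top; fixed. Origin on the counter under the middle of the control panel. x from the user's edge to the back (panel x -42 to 42, glass 49 to 325), y left along the keys, z up. The panel slopes 15 degrees down to the user; middle 51 high. Grey keys in a row, from left: timer y=98, minus 32, flush display, plus -32, power -98
- key_minus_top (a point): middle of the top face of the minus key: square, 26 mm along the row by 24 mm, marked with one bar, left of the display. Its top stands 7 mm above the panel at rest, 3 mm when fully pressed. The point moves with the key; its z axis is the panel's normal (up, tilted 15 degrees towards the user), y along the row to the left
- key_plus_top (a point): middle of the top face of the plus key: same size and axes as the minus key, marked with a cross, right of the display, 64 mm from the minus key centre to centre
- key_power_top (a point): middle of the top face of the power key: the only round key, 26 mm in diameter, right end of the row, 66 mm right of the plus key centre to centre. Same height and axes as the minus key
- key_timer_top (a point): middle of the top face of the timer key: square, as large as the minus key, marked with a small clock face, at the left end of the row, 66 mm to the left of the minus key; not to be pressed
- key_minus (a joint): how far the minus key is pressed in, m, along the panel's normal: 0 up, 0.004 fully down. Spring return: starts to move at 1.2 N, fully down at 4 N; counts as pressed from 0.0025
- key_plus (a joint): how far the plus key is pressed in: as for the minus key
- key_power (a joint): how far the power key is pressed in: as for the minus key
- key_timer (a joint): how far the timer key is pressed in: as for the minus key; must stay up
- pan: steel milk pan standing on the glass behind the panel, 140 mm across, 80 mm high, with a 135 mm black handle that points to the left and back; origin at the centre of its underside, z up. Loose, about 0.75 kg
- jug: steel milk jug, 90 mm across, 105 mm high, with a handle; origin at the centre of its underside, z up. Loose, beside the hob
- mug: white stoneware mug, 82 mm across, 95 mm high, with a handle; origin at the centre of its underside, z up. Loose, beside the hob
- jar: amber glass storage jar with a steel lid, 84 mm across, 125 mm high; origin at the centre of its underside, z up. Loose, beside the hob
Mind the look-alikes: they are no part of the job. Leave any red or yellow look-alike of the jug alone. Leave any green or red look-alike of the jar alone.

How it is judged:
By the outcome, as a careful person would: the job done as asked, in the order asked, and still so for the second after the job is handed in, with the robot touching nothing.
It also fails if it takes over 51 s, if anything falls off the work surface, if the arm or the gripper's body presses on something with over 40 N, if the wrist force passes 120 N, or if a joint passes its speed limit or range.

## Working session

There is one attempt and no reset: what is moved stays moved. The work goes in short steps, Python scripts to look and compute and a tool call to move; the robot and the scene stay as the last step left them, time stands still between calls to the robot, and variables do not carry over. Pictures are saved under pics/ and viewed, and the job is handed in when it is done.

Besides the shell and the picture viewer there is one more tool, called after ">>>" as name([rows], argument=value, ...), one row to a line, values as JSON. send_rows: Moves the arm, as the interface text tells. Its arguments: {"type":"object","properties":{"grip":{"type":"array","items":{"type":"number"}},"offset":{"type":"array","items":{"type":"array","items":{"type":"number"}}},"twist":{"type":"array","items":{"type":"number"}},"newtons":{"type":"number"}},"required":["grip","offset","twist"]}

```bash
mkdir -p pics; cat > h.py <<'E'
import numpy as np, cv2
from scipy.spatial.transform import Rotation as Ro
from workcell import monitor, viewer, manip
def ray(cam,px,o=None):
    m=viewer.camera_model(cam);K=np.array(m["camera_matrix"]);d=np.array(m["distortion"])
    u=cv2.undistortPoints(np.array([[px]],float),K,d)[0,0]
    v=np.array([u[0],u[1],1.])
    if "R" in m:
        R=np.array(m["R"]);t=np.array(m["t"]);return -R.T@t,R.T@v
    M=np.array(m["mount"]);T=np.eye(4);T[:3,:3]=Ro.from_quat(o["ee_rot"]).as_matrix();T[:3,3]=o["position"];W=T@M
    return W[:3,3],W[:3,:3]@v
E
python3 - <<'E'
from h import *
o=monitor.get_obs();print(o)
for c in["scene","top","wrist"]:
    p,d=viewer.camera(c);cv2.imwrite(f"pics/{c}0.png",p);np.save(f"pics/{c}0.npy",d)
print(manip.tcp_to_grasp)
E
```

```text
{'clock': 0.0, 'joint_pos': array([-1.26460481,  0.33287989, -0.06471829,  1.46092333,  0.02158604,
        1.3498487 , -0.0884637 ]), 'joint_velocities': array([ 0.00039581, -0.00010317,  0.00010732,  0.00011307, -0.00112595,
        0.00093338, -0.0019373 ]), 'tau': array([ 1.92306114e-03, -6.25464821e+01,  5.03615895e-02, -3.91586781e+01,
        1.62444898e-02,  9.84575890e-03,  2.09952077e-06]), 'position': array([0.20168722, 0.59119217, 0.23051953]), 'ee_rot': array([ 0.11521957,  0.69764177, -0.11617567,  0.69751246]), 'ft_force': array([ 0.31394875, -0.02782083, -0.06854981]), 'torque': array([-0.0411494 , -0.02677909,  0.02426595]), 'grip_width': 1.0014876950197316}
0.0187
```

View pics/scene0.png

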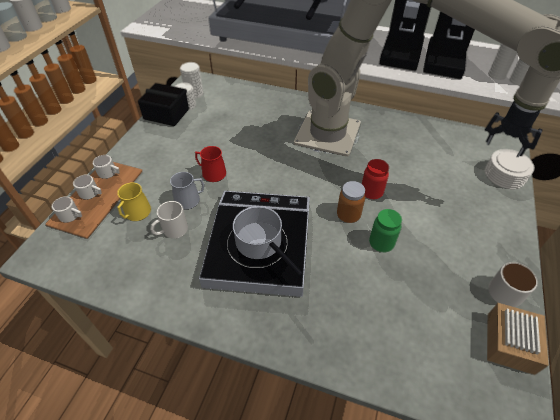

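View pics/top0.png

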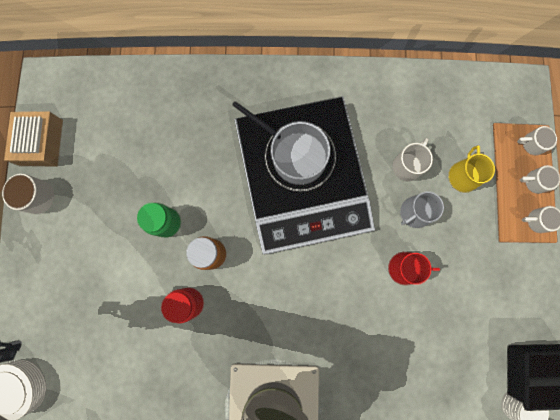

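View pics/wrist0.png

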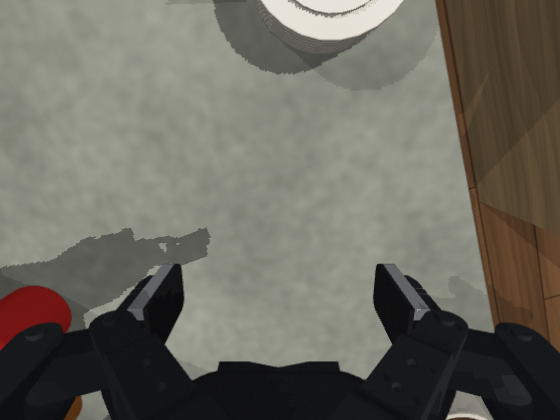

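The top view shows the hob ahead of the robot, with timer (278,234), minus (304,229), plus (328,224) and the round power key (353,218). The panel faces the robot.

```bash
python3 - <<'E'
from h import *
o=monitor.get_obs()
print(Ro.from_quat(o["ee_rot"]).as_matrix().round(4))
P,D=viewer.camera("top")
d=np.load("pics/top0.npy")
m=viewer.camera_model("top");R=np.array(m["R"]);t=np.array(m["t"])
for k in["key_timer_top","key_minus_top","key_plus_top","key_power_top"]:
    for r in viewer.spot_point(k,"top")[:2]:
        c,v=ray("top",r["position"]);z=.0578;
        X=c+v*((z-c[2])/v[2]); dp=d[int(round(r["position"][1])),int(round(r["position"][0]))]
        print(k,round(r["score"],2),np.round(r["position"],1),X.round(4),(c+v*dp).round(4))
r=viewer.regions_of("pan","top")[0];print(r["box"],r["score"])
cv2.imwrite("pics/topc.png",cv2.resize(P[190:260,240:390],None,fx=5,fy=5,interpolation=cv2.INTER_CUBIC))
print(viewer.camera_model("wrist")["mount"])
E
```

```text
[[-3.000e-04  3.229e-01  9.464e-01]
 [-1.000e-03  9.464e-01 -3.229e-01]
 [-1.000e+00 -1.000e-03  0.000e+00]]
key_minus_top 0.48 [305.  227.7] [ 0.4747 -0.0733  0.0578] [ 0.4745 -0.0733  0.06  ]
key_plus_top 0.52 [330.  221.2] [ 0.4928 -0.1375  0.0578] [ 0.4928 -0.1375  0.0578]
key_power_top 0.49 [352.6 218.1] [ 0.502  -0.1958  0.0578] [ 0.5018 -0.1956  0.0594]
[230.3, 104.3, 101.7, 76.9] 0.91
[[-1.07461941e-03 -2.82825105e-01  9.59170895e-01 -1.42920219e-01]
 [ 9.99999334e-01 -7.08540264e-04  9.11438952e-04  3.27093511e-04]
 [ 4.21833382e-04  9.59171235e-01  2.82825678e-01 -7.22480222e-02]
 [ 0.00000000e+00  0.00000000e+00  0.00000000e+00  1.00000000e+00]]
```

View pics/topc.png

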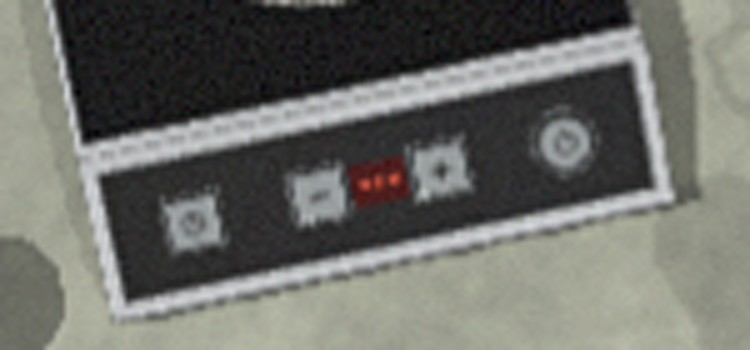

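>>> send_rows([
  [0,-18,36],
  [0,-36,72],
  [0,-54,108],
  [0,-72,144],
  [0,-90,180],
], grip=[0,0,0,0,0], twist=[0,0,0,0,0])

```text
clock: 0.87
position: [0.3442, 0.4467, 0.2315]
ee_rot: [0.116, 0.698, -0.115, 0.698]
ft_force: [0.6, 1.3, 0.4]
grip_width: 1.0
```

>>> send_rows([
  [0,-20,34],
  [0,-45,64],
  [0,-75,85],
  [0,-110,95],
  [0,-145,100],
], grip=[0,0,0,0,0], twist=[0,0,0,0,0])

```text
clock: 1.28
position: [0.3919, 0.2763, 0.2311]
ee_rot: [0.117, 0.697, -0.117, 0.698]
ft_force: [-0.5, -0.4, 0.3]
grip_width: 0.999
```

```bash
cat > w.py <<'E'
from h import *
import sys
o=monitor.get_obs();R=Ro.from_quat(o["ee_rot"]).as_matrix()
px=np.array([[278.6,234.6],[303.8,229],[328.2,223.6],[353.2,218.6]])
X=[]
for p in px:
    c,v=ray("top",p);X.append(c+v*((.0578-c[2])/v[2]))
X=np.array(X);s=np.array([98,32,-32,-98])/1000
print(X.round(4)); 
A=np.polyfit(s,X[:,:2],1);print("ydir",A[0],"centre",A[1],"yaw",np.degrees(np.arctan2(-A[0][0],A[0][1])))
t=np.append(A[1],.2)
print("TCP",o["position"],"clock",o["clock"]);print("to centre @0.2 tool mm",(R.T@(t-o["position"])*1000).round(1))
print("tool y angle",np.degrees(np.arctan2(R[1,1],R[0,1])))
E
python3 w.py
```

```text
[[ 0.4555 -0.0059  0.0578]
 [ 0.4713 -0.0703  0.0578]
 [ 0.4865 -0.1329  0.0578]
 [ 0.5007 -0.1974  0.0578]]
ydir [-0.23133874  0.97728028] centre [ 0.47849686 -0.1016047 ] yaw 13.317737527173088
TCP [0.391912   0.27626228 0.23111703] clock 1.2833
to centre @0.2 tool mm [  31.2 -329.2  204.8]
tool y angle 71.02206243548572
```

>>> send_rows([
  [0,-32,20],
  [0,-64,40],
  [0,-96,60],
  [0,-128,80],
  [0,-160,100],
], grip=[100,100,100,100,100], twist=[0,0,0,0,0])

```text
clock: 1.7
position: [0.434, 0.0932, 0.2316]
ee_rot: [0.116, 0.697, -0.115, 0.698]
ft_force: [1.0, 0.4, 0.3]
grip_width: 0.606
```

>>> send_rows([
  [0,-32,20],
  [0,-64,40],
  [0,-96,60],
  [0,-128,80],
  [5,-150,95],
], grip=[100,100,100,100,100], twist=[-6,-12,-18,-25,-32])

```text
clock: 2.12
position: [0.4748, -0.0753, 0.2279]
ee_rot: [-0.066, 0.703, 0.066, 0.705]
ft_force: [1.7, 1.1, -0.2]
grip_width: 0.609
```

```bash
python3 w.py
```

```text
[[ 0.4555 -0.0059  0.0578]
 [ 0.4713 -0.0703  0.0578]
 [ 0.4865 -0.1329  0.0578]
 [ 0.5007 -0.1974  0.0578]]
ydir [-0.23133874  0.97728028] centre [ 0.47849686 -0.1016047 ] yaw 13.317737527173088
TCP [ 0.47475429 -0.07533992  0.22793776] clock 2.1167
to centre @0.2 tool mm [ 27.9 -26.5  -1.3]
tool y angle 100.72253107950282
```

>>> send_rows([
  [10,-12,0],
  [22,-24,0],
  [28,-26,0],
  [28,-26,0],
  [28,-26,0],
], grip=[100,100,100,100,100], twist=[-1,-2,-2.5,-2.5,-2.5])

```text
clock: 2.53
position: [0.4789, -0.0975, 0.199]
ee_rot: [-0.08, 0.703, 0.08, 0.702]
ft_force: [0.3, 0.4, 0.4]
grip_width: 0.605
```

```bash
cat > s.py <<'E'
from h import *
import sys
n=sys.argv[1]
o=monitor.get_obs();P,D=viewer.camera("wrist")
cv2.imwrite(f"pics/w{n}.png",P);np.save(f"pics/w{n}.npy",D);np.savez(f"pics/o{n}.npz",position=o["position"],ee_rot=o["ee_rot"])
Q,_=viewer.camera("scene");cv2.imwrite(f"pics/s{n}.png",Q)
print(o["clock"],o["position"],o["grip_width"],o["ft_force"])
E
python3 s.py 1; python3 w.py
python3 - <<'E'
from h import *
o=monitor.get_obs()
D=np.load("pics/w1.npy")
for k in["key_timer_top","key_minus_top","key_plus_top","key_power_top"]:
    for r in viewer.spot_point(k,"wrist")[:2]:
        c,v=ray("wrist",r["position"],o);X=c+v*((.0578-c[2])/v[2]);a,b=np.round(r["position"]).astype(int)
        print(k,r["score"],np.round(r["position"],1),X.round(4),(c+v*D[b,a]).round(4))
E
```

```text
2.5333 [ 0.47891081 -0.09753529  0.19900338] 0.6053747728828732 [0.26405423 0.36346684 0.44695304]
[[ 0.4555 -0.0059  0.0578]
 [ 0.4713 -0.0703  0.0578]
 [ 0.4865 -0.1329  0.0578]
 [ 0.5007 -0.1974  0.0578]]
ydir [-0.23133874  0.97728028] centre [ 0.47849686 -0.1016047 ] yaw 13.317737527173088
TCP [ 0.47935466 -0.09727434  0.19955702] clock 2.6333
to centre @0.2 tool mm [-0.4 -4.  -1.8]
tool y angle 103.07623340991822
key_timer_top 0.63 [385.7 196.7] [ 0.4573 -0.0015  0.0578] [ 0.4569 -0.0024  0.0601]
key_minus_top 0.62 [311.7 197.7] [ 0.4733 -0.0666  0.0578] [ 0.4732 -0.0667  0.0583]
key_minus_top 0.51 [386.8 192.4] [ 0.4533 -0.0018  0.0578] [ 0.453  -0.0024  0.0594]
key_plus_top 0.56 [246.1 197.4] [ 0.4865 -0.1248  0.0578] [ 0.4866 -0.1248  0.0575]
key_power_top 0.61 [167.1 197.9] [ 0.5031 -0.1945  0.0578] [ 0.5023 -0.1937  0.0603]
```

View pics/w1.png

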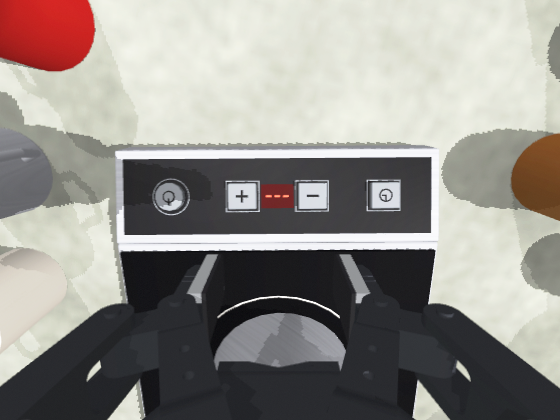

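Wrist view: power (170,197), plus (242,197), minus (313,196) and timer (384,196). The row is level, so the yaw is aligned. Next I measure the fingertips from depth.

```bash
python3 - <<'E'
from h import *
o=np.load("pics/o1.npz")
D=np.load("pics/w1.npy")
m=viewer.camera_model("wrist");K=np.array(m["camera_matrix"]);d=np.array(m["distortion"]);M=np.array(m["mount"])
jj,ii=np.meshgrid(np.arange(560),np.arange(420))
u=cv2.undistortPoints(np.stack([jj,ii],-1).reshape(-1,1,2).astype(float),K,d).reshape(420,560,2)
C=np.concatenate([u*D[...,None],D[...,None]],-1)
T=C@M[:3,:3].T+M[:3,3]
T*=1000
near=(T[...,0]<20)&(T[...,0]>-40)&(D>0)
for side in(1,-1):
    p=T[near&(np.sign(T[...,1])==side)]
    print(side,len(p),p.min(0).round(1),p.max(0).round(1))
    for x0 in range(-40,20,4):
        q=p[(p[:,0]>=x0)&(p[:,0]<x0+4)]
        if len(q)>3: print(x0,len(q),"y",q[:,1].min().round(1),q[:,1].max().round(1),"z",q[:,2].min().round(1),q[:,2].max().round(1))
obs={k:o[k] for k in o}
X=[]
for p in [(384.3,196),(313,196.3),(242,197),(170.3,197)]:
    c,v=ray("wrist",p,obs);x=c+v*((.0578-c[2])/v[2]);X.append(x)
X=np.array(X);A=np.polyfit(np.array([98,32,-32,-98])/1000,X[:,:2],1);print(X.round(4),A[0],np.linalg.norm(A[0]),A[1],np.degrees(np.arctan2(-A[0][0],A[0][1])))
# plane around panel via depth
W=T/1000@Ro.from_quat(obs["ee_rot"]).as_matrix().T+obs["position"]
for (a,b) in [(313,190),(313,203),(242,190),(242,204),(205,170),(205,220),(350,170),(350,220)]:
    print((a,b),W[b-1:b+2,a-1:a+2].reshape(-1,3).mean(0).round(4))
E
```

```text
1 1808 [-40.   26.3 -11.9] [-3.3 40.6 11.4]
-40 241 y 26.3 33.3 z -11.9 11.4
-36 255 y 26.3 40.1 z -11.7 11.2
-32 266 y 26.3 40.6 z -11.6 10.9
-28 231 y 26.3 40.4 z -11.9 10.6
-24 231 y 26.3 40.1 z -11.6 10.6
-20 196 y 26.3 40.2 z -11.7 10.5
-16 184 y 26.4 40.0 z -11.8 10.1
-12 126 y 26.4 38.5 z -11.6 11.2
-8 73 y 26.4 33.3 z -11.0 10.3
-4 5 y 26.7 26.8 z -7.7 2.2
-1 1804 [-40. -39. -12.] [ -3.3 -24.9  11.2]
-40 242 y -31.9 -24.9 z -12.0 11.2
-36 255 y -38.9 -24.9 z -11.7 11.0
-32 261 y -39.0 -25.0 z -12.0 10.7
-28 237 y -38.7 -25.0 z -11.9 10.7
-24 209 y -38.5 -25.0 z -11.6 10.9
-20 203 y -38.9 -25.0 z -11.7 10.8
-16 175 y -38.4 -24.9 z -11.7 10.7
-12 145 y -36.8 -25.1 z -11.7 10.4
-8 72 y -31.9 -25.1 z -11.1 10.3
-4 5 y -25.4 -25.2 z -7.2 2.5
[[ 0.4563 -0.0034  0.0578]
 [ 0.4711 -0.0662  0.0578]
 [ 0.4862 -0.1287  0.0578]
 [ 0.5007 -0.1919  0.0578]] [-0.22730766  0.96316819] 0.9896270676283745 [ 0.47858313 -0.09755599] 13.278834173214106
(313, 190) [ 0.4656 -0.0675  0.0569]
(313, 203) [ 0.4767 -0.0649  0.0596]
(242, 190) [ 0.4799 -0.13    0.0573]
(242, 204) [ 0.4919 -0.1273  0.0602]
(205, 170) [ 0.4719 -0.1675  0.0458]
(205, 220) [ 0.5155 -0.1578  0.0575]
(350, 170) [ 0.4419 -0.0374  0.0459]
(350, 220) [ 0.4852 -0.0271  0.0579]
```

>>> send_rows([
  [30,0,-2],
  [65,-1,-4],
  [95,-1.5,-5],
  [115,-1.5,-5],
  [125,-1.5,-5],
], grip=[76,76,76,76,76], twist=[0,0,0,0,0])

```text
clock: 3.25
position: [0.473, -0.1005, 0.0716]
ee_rot: [-0.08, 0.704, 0.08, 0.701]
ft_force: [-0.1, 0.9, 0.7]
grip_width: 0.703
```

```bash
python3 s.py 2; python3 - <<'E'
from h import *
P,_=viewer.camera("top")
cv2.imwrite("pics/t2.png",cv2.resize(P[170:270,220:390],None,fx=4,fy=4,interpolation=cv2.INTER_CUBIC))
Q=cv2.imread("pics/s2.png");cv2.imwrite("pics/s2c.png",cv2.resize(Q[150:270,190:330],None,fx=5,fy=5,interpolation=cv2.INTER_CUBIC))
E
```

```text
3.25 [ 0.4730463  -0.1005065   0.07164432] 0.7033377165973362 [-0.06417478  0.89803759  0.74834868]
```

View pics/w2.png

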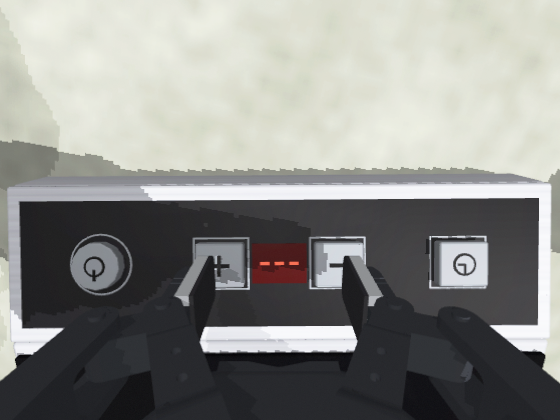

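View pics/s2c.png

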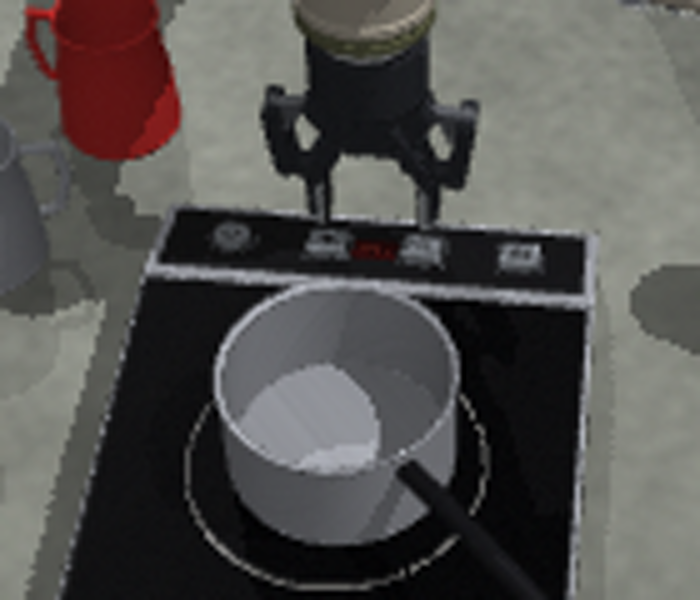

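The tips sit over plus (221,264) and minus (338,263), and the display shows "- - -". I check the key positions in tool axes from this close view.

```bash
python3 - <<'E'
from h import *
o=np.load("pics/o2.npz");obs={k:o[k] for k in o};R=Ro.from_quat(obs["ee_rot"]).as_matrix()
D=np.load("pics/w2.npy")
m=viewer.camera_model("wrist");K=np.array(m["camera_matrix"]);d=np.array(m["distortion"]);M=np.array(m["mount"])
for n,p in dict(timer=(463,262),minus=(338,264),plus=(221,264),power=(94,266),minus_user=(338,242),plus_user=(221,242)).items():
    c,v=ray("wrist",p,obs)
    z=.0578 if 'user' not in n else .0578-.0031
    x=c+v*((z-c[2])/v[2]);print(n,x.round(4),"tool mm",(R.T@(x-obs["position"])*1000).round(1),"depth z",(c+v*D[int(p[1]),int(p[0])]).round(4))
jj,ii=np.meshgrid(np.arange(560),np.arange(420))
u=cv2.undistortPoints(np.stack([jj,ii],-1).reshape(-1,1,2).astype(float),K,d).reshape(420,560,2)
C=np.concatenate([u*D[...,None],D[...,None]],-1);T=1000*(C@M[:3,:3].T+M[:3,3])
for lo in range(-20,4,2):
    for s in(1,-1):
        q=T[(T[...,0]>=lo)&(T[...,0]<lo+2)&(np.sign(T[...,1])==s)&(D>0)&(D<.17)]
        if len(q)>2:print(lo,s,len(q),q[:,1].min().round(1),q[:,1].max().round(1),q[:,2].min().round(1),q[:,2].max().round(1))
E
```

```text
timer [ 0.4541 -0.0037  0.0578] tool mm [13.9 98.5  3.4] depth z [ 0.4538 -0.0044  0.0588]
minus [ 0.4702 -0.0679  0.0578] tool mm [13.9 32.4  4.6] depth z [ 0.4696 -0.0683  0.059 ]
plus [ 0.4841 -0.1285  0.0578] tool mm [ 13.8 -29.8   4.5] depth z [ 0.4837 -0.1285  0.0586]
power [ 0.5003 -0.194   0.0578] tool mm [ 13.7 -97.2   5.5] depth z [ 0.4998 -0.1936  0.0585]
minus_user [ 0.4591 -0.0705  0.0547] tool mm [17.  32.4 -6.7] depth z [ 0.4593 -0.0704  0.0544]
plus_user [ 0.4731 -0.1311  0.0547] tool mm [ 16.9 -29.8  -6.8] depth z [ 0.475  -0.1315  0.0503]
-20 1 107 30.4 44.2 -11.6 10.7
-20 -1 107 -43.1 -29.0 -11.6 10.2
-18 1 97 30.4 44.2 -11.5 10.7
-18 -1 101 -42.4 -29.0 -11.5 10.7
-16 1 95 30.4 43.6 -11.7 10.4
-16 -1 99 -43.0 -28.9 -11.8 11.2
-14 1 89 30.4 43.1 -11.4 10.5
-14 -1 82 -41.2 -28.9 -11.8 10.9
-12 1 69 30.4 37.3 -11.5 11.0
-12 -1 73 -35.6 -29.0 -11.6 10.6
-10 1 48 30.4 35.9 -11.0 9.6
-10 -1 47 -34.9 -29.1 -11.0 11.6
-8 1 39 30.4 30.9 -9.8 9.7
-8 -1 34 -29.5 -29.0 -9.2 10.1
-6 1 6 30.7 31.0 -6.3 6.5
-6 -1 11 -29.6 -29.2 -9.1 5.9
```

>>> send_rows([
  [5,0,0],
  [10,0,0],
  [14,0,0],
  [15,0,0],
  [16,0,0],
], grip=[76,76,76,76,76], twist=[0,0,0,0,0])

```text
clock: 3.82
position: [0.4746, -0.1008, 0.058]
ee_rot: [-0.08, 0.703, 0.08, 0.703]
ft_force: [0.4, 0.4, 0.2]
grip_width: 0.703
```

>>> send_rows([
  [1,0,0],
  [2,0,0],
  [3,0,0],
  [3,0,0],
  [3,0,0],
], grip=[76,76,76,76,76], twist=[0,0,0,0,0])

```text
clock: 4.23
position: [0.4745, -0.1009, 0.0549]
ee_rot: [-0.08, 0.703, 0.08, 0.702]
ft_force: [-0.1, -0.6, -0.9]
grip_width: 0.701
```

>>> send_rows([
  [1,0,0],
  [2,0,0],
  [3,0,0],
  [3,0,0],
  [3,0,0],
], grip=[76,76,76,76,76], twist=[0,0,0,0,0])

```text
clock: 4.65
position: [0.475, -0.1008, 0.0523]
ee_rot: [-0.08, 0.702, 0.08, 0.703]
ft_force: [1.5, 1.5, 4.2]
grip_width: 0.701
```

>>> send_rows([
  [2,0,0],
  [3,0,0],
  [4,0,0],
  [5,0,0],
  [5,0,0],
], grip=[76,76,76,76,76], twist=[0,0,0,0,0])

```text
clock: 5.07
position: [0.476, -0.1007, 0.0491]
ee_rot: [-0.08, 0.702, 0.081, 0.703]
ft_force: [-9.2, 2.8, 31.7]
grip_width: 0.701
```

>>> send_rows([
  [-0.5,0,0],
  [-0.5,0,0],
  [-0.5,0,0],
  [-0.5,0,0],
  [-0.5,0,0],
], grip=[76,76,76,76,76], twist=[0,0,0,0,0])

```text
clock: 5.48
position: [0.4759, -0.1007, 0.0492]
ee_rot: [-0.08, 0.702, 0.081, 0.703]
ft_force: [-5.8, 1.3, 26.9]
grip_width: 0.707
```

```bash
python3 s.py 3;
```

```text
5.4833 [ 0.47585454 -0.10069549  0.04924872] 0.706943526016149 [-5.75395938  1.3390612  26.85039487]
```

View pics/w3.png

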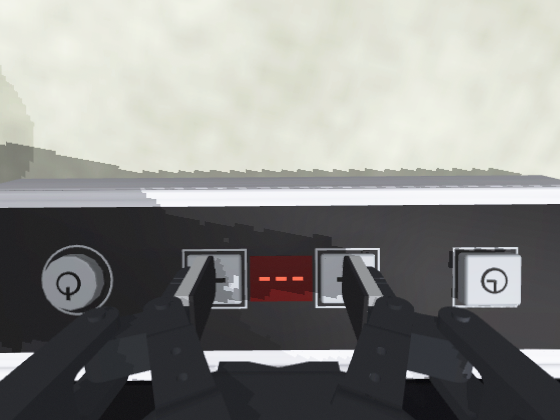

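Minus (347,278) and plus (214,278) both sit down in their frames, while timer and power are still up. I hold here.

>>> send_rows([
  [0,0,0],
  [0,0,0],
  [0,0,0],
  [0,0,0],
  [0,0,0],
], grip=[76,76,76,76,76], twist=[0,0,0,0,0])

```text
clock: 6.0
position: [0.4759, -0.1007, 0.0493]
ee_rot: [-0.08, 0.702, 0.081, 0.703]
ft_force: [-5.3, 2.5, 26.6]
grip_width: 0.701
```

>>> send_rows([
  [0,0,0],
  [0,0,0],
  [0,0,0],
  [0,0,0],
  [0,0,0],
], grip=[76,76,76,76,76], twist=[0,0,0,0,0])

```text
clock: 6.42
position: [0.4758, -0.1007, 0.0493]
ee_rot: [-0.08, 0.702, 0.081, 0.703]
ft_force: [-4.4, 2.3, 25.0]
grip_width: 0.704
```

>>> send_rows([
  [0,0,0],
  [0,0,0],
  [0,0,0],
  [0,0,0],
  [0,0,0],
], grip=[76,76,76,76,76], twist=[0,0,0,0,0])

```text
clock: 6.83
position: [0.4759, -0.1007, 0.0493]
ee_rot: [-0.08, 0.702, 0.081, 0.703]
ft_force: [-5.8, 2.1, 25.9]
grip_width: 0.699
```

>>> send_rows([
  [0,0,0],
  [0,0,0],
  [0,0,0],
  [0,0,0],
  [0,0,0],
], grip=[76,76,76,76,76], twist=[0,0,0,0,0])

```text
clock: 7.25
position: [0.4759, -0.1007, 0.0493]
ee_rot: [-0.08, 0.702, 0.081, 0.703]
ft_force: [-4.9, 2.4, 25.1]
grip_width: 0.7
```

>>> send_rows([
  [0,0,0],
  [0,0,0],
  [0,0,0],
  [0,0,0],
  [0,0,0],
], grip=[76,76,76,76,76], twist=[0,0,0,0,0])

```text
clock: 7.67
position: [0.4758, -0.1007, 0.0492]
ee_rot: [-0.08, 0.702, 0.081, 0.703]
ft_force: [-5.7, 2.5, 25.8]
grip_width: 0.705
```

>>> send_rows([
  [0,0,0],
  [0,0,0],
  [0,0,0],
  [0,0,0],
  [0,0,0],
], grip=[76,76,76,76,76], twist=[0,0,0,0,0])

```text
clock: 8.08
position: [0.4759, -0.1007, 0.0493]
ee_rot: [-0.08, 0.702, 0.081, 0.703]
ft_force: [-6.2, 2.3, 26.1]
grip_width: 0.704
```

```bash
python3 s.py 4;
```

```text
8.0833 [ 0.47585783 -0.10068382  0.04925249] 0.7042897671453056 [-6.16476787  2.3274039  26.11079004]
```

View pics/w4.png

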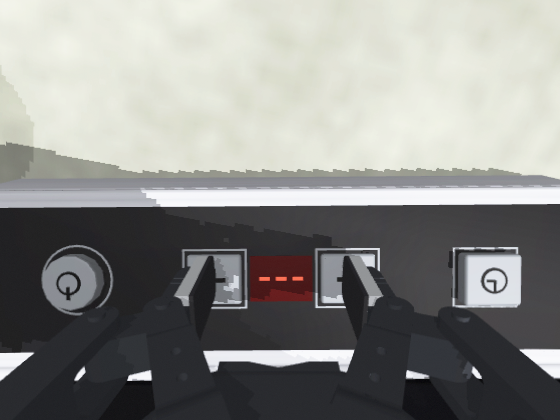

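Both keys are still down and the display is unchanged. I give it a little more margin, then lift.

>>> send_rows([
  [0,0,0],
  [0,0,0],
  [-5,0,0],
  [-15,0,0],
  [-30,0,0],
], grip=[76,76,76,76,76], twist=[0,0,0,0,0])

```text
clock: 8.6
position: [0.4732, -0.1009, 0.077]
ee_rot: [-0.08, 0.704, 0.08, 0.701]
ft_force: [-0.1, -0.6, 0.7]
grip_width: 0.702
```

```bash
python3 s.py 5;
```

```text
8.6 [ 0.47323601 -0.10088639  0.07696364] 0.7019132179948331 [-0.06527718 -0.63485531  0.73723735]
```

View pics/w5.png

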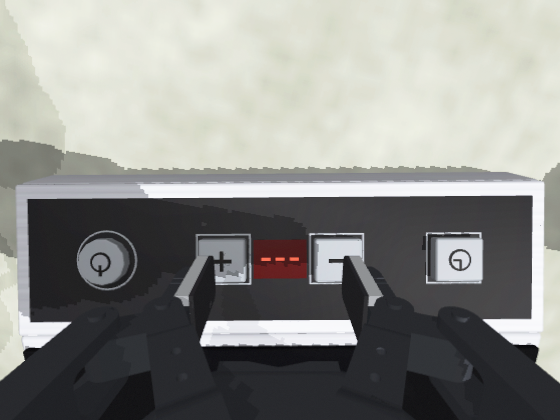

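Keys are back up and the display still reads "- - -". I verify from depth that both were fully down during the hold.

```bash
python3 - <<'E'
from h import *
for n,pts in {"4":dict(minus=[(325,262),(325,275),(325,295)],plus=[(235,262),(230,275),(238,295)],panel=[(205,235),(300,235),(400,235),(400,325)],timer=[(480,262),(490,295)],power=[(70,265),(80,300)]),
 "5":dict(minus=[(320,245),(325,275)],plus=[(240,245),(230,275)],panel=[(205,220),(400,225),(400,305)])}.items():
    o=np.load(f"pics/o{n}.npz");obs={k:o[k] for k in o};D=np.load(f"pics/w{n}.npy")
    a=np.radians(13.3);hx=np.array([np.cos(a),np.sin(a)]);
    for k,ps in pts.items():
        for p in ps:
            c,v=ray("wrist",p,obs);X=c+v*np.median(D[p[1]-1:p[1]+2,p[0]-1:p[0]+2])
            s=(X[:2]-[.4786,-.099])@hx
            print(n,k,p,X.round(4),"height over panel mm",round(1000*((X[2]-.051)*np.cos(np.radians(15))-s*np.sin(np.radians(15))),1))
P,_=viewer.camera("top");cv2.imwrite("pics/t5.png",P)
E
```

```text
4 minus (325, 262) [ 0.4662 -0.0795  0.0521] height over panel mm 3.1
4 minus (325, 275) [ 0.4722 -0.0781  0.0534] height over panel mm 2.7
4 minus (325, 295) [ 0.4809 -0.0761  0.0564] height over panel mm 3.3
4 plus (235, 262) [ 0.4758 -0.1211  0.052 ] height over panel mm 3.0
4 plus (230, 275) [ 0.482  -0.1221  0.054 ] height over panel mm 3.4
4 plus (238, 295) [ 0.4902 -0.1164  0.0564] height over panel mm 3.3
4 panel (205, 235) [ 0.4678 -0.138   0.0465] height over panel mm 0.7
4 panel (300, 235) [ 0.4576 -0.0936  0.0466] height over panel mm 0.7
4 panel (400, 235) [ 0.4469 -0.0466  0.0462] height over panel mm 0.2
4 panel (400, 325) [ 0.4554 -0.0681  0.1104] height over panel mm 61.4
4 timer (480, 262) [ 0.4484 -0.0113  0.0562] height over panel mm 7.4
4 timer (490, 295) [ 0.4616 -0.0035  0.0604] height over panel mm 7.6
4 power (70, 265) [ 0.4923 -0.1948  0.0559] height over panel mm 6.9
4 power (80, 300) [ 0.5063 -0.1868  0.0605] height over panel mm 7.4
5 minus (320, 245) [ 0.4647 -0.0787  0.0557] height over panel mm 6.9
5 minus (325, 275) [ 0.4797 -0.0724  0.0599] height over panel mm 6.8
5 plus (240, 245) [ 0.4745 -0.1214  0.0559] height over panel mm 7.1
5 plus (230, 275) [ 0.4913 -0.1232  0.06  ] height over panel mm 7.0
5 panel (205, 220) [ 0.4681 -0.1439  0.0464] height over panel mm 0.8
5 panel (400, 225) [ 0.446  -0.036   0.0474] height over panel mm 0.9
5 panel (400, 305) [ 0.4516 -0.0653  0.1292] height over panel mm 80.3
```

During the hold both keys stood about 3 mm above the panel, so they were fully down. Timer and power stayed at 7 mm. Now I move on to power with the fingers shut.

>>> send_rows([
  [-15,-10,0],
  [-15,-40,0],
  [-15,-70,0.5],
  [-15,-92,1],
  [-15,-97,1],
], grip=[255,255,255,255,255], twist=[0,0,0,0,0])

```text
clock: 9.17
position: [0.4968, -0.199, 0.0919]
ee_rot: [-0.079, 0.703, 0.078, 0.702]
ft_force: [-0.7, 0.1, 0.4]
grip_width: 0.004
```

>>> send_rows([
  [0,0,0],
  [0,0,0],
  [5,0,0],
  [10,0,0],
  [15,0,0],
], grip=[255,255,255,255,255], twist=[0,0,0,0,0])

```text
clock: 9.58
position: [0.4972, -0.1939, 0.0767]
ee_rot: [-0.08, 0.703, 0.081, 0.702]
ft_force: [-0.6, -0.1, 0.0]
grip_width: -0.001
```

```bash
python3 s.py 6;python3 - <<'E'
from h import *
o=np.load("pics/o6.npz");obs={k:o[k] for k in o};R=Ro.from_quat(obs["ee_rot"]).as_matrix()
for r in viewer.spot_point("key_power_top","wrist")[:2]:
    c,v=ray("wrist",r["position"],obs);x=c+v*((.0578-c[2])/v[2]);print(r["position"],r["score"],x,(R.T@(x-obs["position"])*1000).round(1))
E
```

```text
9.5833 [ 0.49723545 -0.19389695  0.07668754] -0.001357619767827321 [-0.62677135 -0.07356463  0.02222102]
[273.8, 256.0] 0.8 [ 0.49981014 -0.19513124  0.0578    ] [18.9 -1.8  2.2]
```

View pics/w6.png

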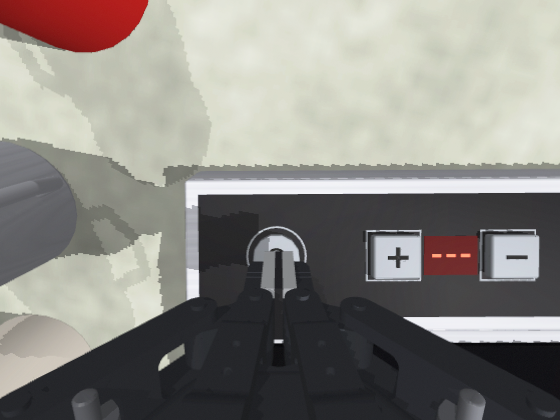

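>>> send_rows([
  [5,0,-0.5],
  [10,-0.5,-1],
  [14,-0.5,-1.5],
  [16,-0.5,-1.5],
  [17,-0.5,-1.5],
], grip=[255,255,255,255,255], twist=[0,0,0,0,0])

```text
clock: 10.15
position: [0.4956, -0.196, 0.0599]
ee_rot: [-0.08, 0.703, 0.08, 0.702]
ft_force: [0.2, -0.0, 0.2]
grip_width: 0.001
```

>>> send_rows([
  [1,0,0],
  [2,0,0],
  [3,0,0],
  [4,0,0],
  [4,0,0],
], grip=[255,255,255,255,255], twist=[0,0,0,0,0])

```text
clock: 10.57
position: [0.4965, -0.1959, 0.0566]
ee_rot: [-0.08, 0.702, 0.08, 0.703]
ft_force: [0.4, 0.0, 2.8]
grip_width: -0.001
```

>>> send_rows([
  [1,0,0],
  [2,0,0],
  [3,0,0],
  [4,0,0],
  [4,0,0],
], grip=[255,255,255,255,255], twist=[0,0,0,0,0])

```text
clock: 10.98
position: [0.4969, -0.196, 0.0539]
ee_rot: [-0.08, 0.702, 0.08, 0.703]
ft_force: [-4.3, 2.6, 21.7]
grip_width: -0.0
```

```bash
python3 s.py 7
```

```text
10.9833 [ 0.49687803 -0.1960171   0.05390816] -5.7909066110112895e-06 [-4.28531801  2.60519752 21.70431126]
```

View pics/w7.png

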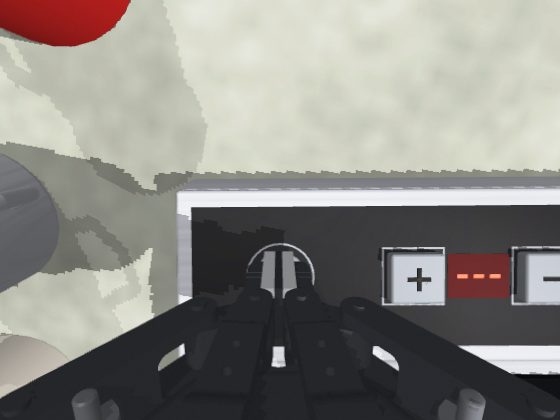

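The power key (280,275) is down in its ring at 22 N, far above the 4 N needed. I hold briefly and draw back.

>>> send_rows([
  [0,0,0],
  [0,0,0],
  [0,0,0],
  [-5,0,0],
  [-20,0,0],
], grip=[255,255,255,255,255], twist=[0,0,0,0,0])

```text
clock: 11.5
position: [0.4944, -0.1957, 0.071]
ee_rot: [-0.08, 0.704, 0.08, 0.701]
ft_force: [0.2, -0.1, 0.5]
grip_width: -0.0
```

>>> send_rows([
  [-30,0,0],
  [-65,0,0],
  [-95,0,0],
  [-110,0,0],
  [-110,0,0],
], grip=[255,255,255,255,255], twist=[0,0,0,0,0])

```text
clock: 11.92
position: [0.4972, -0.1967, 0.1856]
ee_rot: [-0.08, 0.701, 0.08, 0.704]
ft_force: [-0.1, 0.5, -0.1]
grip_width: 0.002
```

```bash
python3 s.py 8; python3 - <<'E'
from h import *
P,_=viewer.camera("top");cv2.imwrite("pics/t8.png",P)
for k,ps in dict(power=[(170,0)]).items(): pass
o=np.load("pics/o8.npz");obs={k:o[k] for k in o};D=np.load("pics/w8.npy");a=np.radians(13.3);hx=np.array([np.cos(a),np.sin(a)])
for k in["key_timer_top","key_minus_top","key_plus_top","key_power_top"]:
    for r in viewer.spot_point(k,"wrist")[:1]:
        p=np.round(r["position"]).astype(int);c,v=ray("wrist",p.astype(float),obs);X=c+v*D[p[1],p[0]];s=(X[:2]-[.4786,-.099])@hx
        print(k,p,X.round(4),round(1000*((X[2]-.051)*np.cos(np.radians(15))-s*np.sin(np.radians(15))),1))
E
```

```text
11.9167 [ 0.49722109 -0.19674961  0.18558778] 0.0023579757696928364 [-0.11505045  0.52609838 -0.12382719]
key_timer_top [511 205] [ 0.4559 -0.001   0.0605] 9.1
key_minus_top [429 202] [ 0.4694 -0.0689  0.0584] 7.7
key_plus_top [359 204] [ 0.4846 -0.1274  0.059 ] 7.9
key_power_top [279 202] [ 0.4984 -0.1952  0.0589] 8.3
```

View pics/w8.png

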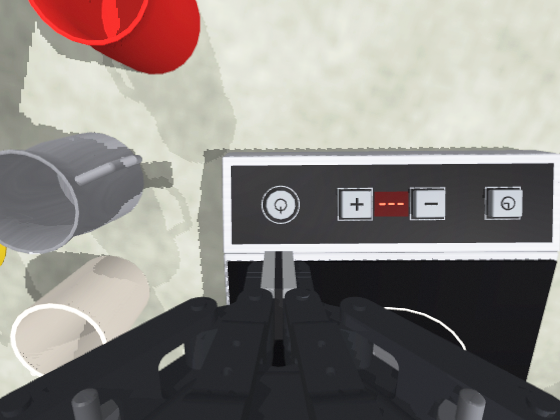

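View pics/s8.png

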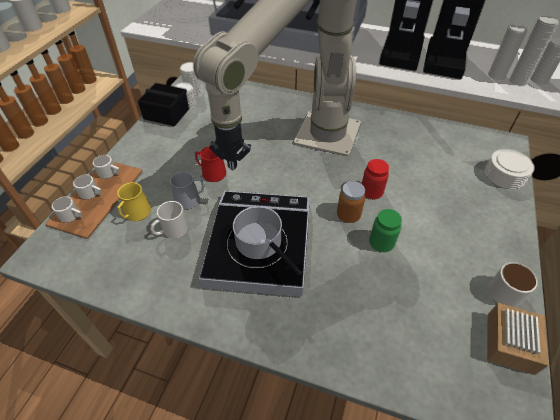

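All keys are up again and everything stands where it was. One offline depth check of the power press before I hand in.

```bash
python3 - <<'E'
from h import *
o=np.load("pics/o7.npz");obs={k:o[k] for k in o};D=np.load("pics/w7.npy");a=np.radians(13.3);hx=np.array([np.cos(a),np.sin(a)])
for p in [(262,258),(270,256),(290,254),(300,260),(303,265),(258,264),(281,252),(420,265)]:
    c,v=ray("wrist",p,obs);X=c+v*D[p[1],p[0]];s=(X[:2]-[.4786,-.099])@hx
    print(p,X.round(4),round(1000*((X[2]-.051)*np.cos(np.radians(15))-s*np.sin(np.radians(15))),1))
E
```

```text
(262, 258) [ 0.4955 -0.204   0.049 ] 0.1
(270, 256) [ 0.4866 -0.2016  0.0643] 16.9
(290, 254) [ 0.4849 -0.1927  0.0615] 14.1
(300, 260) [ 0.4918 -0.1855  0.0502] 1.0
(303, 265) [ 0.4876 -0.1861  0.0643] 15.8
(258, 264) [ 0.4921 -0.2059  0.0635] 15.0
(281, 252) [ 0.4857 -0.1967  0.0594] 12.2
(420, 265) [ 0.4786 -0.1305  0.0567] 7.4
```

```bash
python3 -c "
from h import *
print(manip.hand_in())"
```

```text
the job is handed in; nothing more can be done
None
```

I unlocked the hob and pressed the power key as asked, then drew back and handed the job in at about 12 s. The display never confirmed it, though: it read "- - -" the whole time, both after the unlock and after the power press.

- **Minus and plus:** I pressed both at once, one fingertip each, for about 3.4 s at roughly 26 N in total. Depth during the hold showed both tops about 3 mm above the panel, which is fully down. After lifting, both were back at 7 mm.
- **Power:** I pressed it with the shut fingertips up to about 22 N. The force and travel fit full depth (2.8 N part-way, then a hard stop). The fingers hid most of the key, so the depth check there was inconclusive.
- **Final look:** All four keys are up, and the timer key stayed up whenever I measured it. The pan, jug, mug and jar look unmoved, and the tool is 18 cm above the counter touching nothing. The top and wrist cameras disagreed by about 4 mm along the row, and I went by the wrist view.

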